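# True up a mounting jig's back stop with a try square

## Task

The hinged back stop of the cast-mounting jig has sagged forward. Take the steel try square by its blade, stand its foot flat on the jig's plate before the middle of the stop, and press it home into the corner, down on the plate and against the heel bar, so that the blade pushes the stop upright and flush. Finish still holding it pressed against both faces, so that I can tighten the clamp screw, and leave the cast, plaster block and small box nearby alone.

Things in the scene. Friction and masses are not known exactly. Their poses are not given: they have to be found in the camera images.
- square: Loose steel try square, 0.20 to 0.33 kg, standing on its foot, a dark bar 80 (x) x 26 (y) x 14 (z) mm; origin at the centre of its underside, z up. Bright blade 40 (x) x 10 (y) mm rises from the foot's +x half (x 0 to 40, y -5 to 5) to z = 100 mm. Blade edge and foot end form one flat face at x = +40 mm, which goes against heel bar and stop. Grasp the blade across its 10 mm, near x = 20.
- square_toe (a point): The square's outer right-angle corner: middle of the lower edge of its +x end, at (40, 0, 0) mm in the square's frame.
- jig: Bare aluminium cast-mounting jig, fast on the worktop. Origin at the centre of its underside, x from the open front to the back stop, z up. Plate 170 (x) x 110 (y) mm, top at z = 12 mm. Fixed heel bar 76 mm wide, front face upright at x = 50 mm, 18 mm above the plate; on it the hinged stop, 70 mm wide, reaching 68 mm above the plate. Brass clamp screw at the heel bar's +y end.
- jig_corner (a point): Middle of the inner corner where the plate's top meets the heel bar's front face: (50, 0, 12) mm in the jig's frame, same axes. The square_toe belongs here. Pressing down hard while pushing in makes the foot drag and the square tip forward in the grip (about 0.02 rad), its toe then stays 1 mm short of the heel bar: slide in lightly or just above the plate, touch the heel bar first, then press down.
- jig_plate: The jig's fixed base plate (same origin and axes as the jig).
- jig_heel: The jig's fixed heel bar (same origin and axes as the jig).
- stop (a joint): Angle of the hinged back stop, rad: 0 = upright, flush with the heel bar's front face; positive = leaning forward over the plate (starts at 0.12 to 0.22: top edge up to 12 mm before the heel face); negative = leaning back, to -0.25. Axis along the jig's y, 19 mm above the plate, 6 mm behind the heel's face. Stiff with friction (0.07 N m, 1.5 N at the top edge), stays where left.
- cast_white: Bystander: loose white dental cast, 60 x 77 x 26 mm, origin under its centre.
- plaster_block: Bystander: loose cream plaster block, 46 x 52 x 36 mm, origin under its centre.
- strip_box: Bystander: loose small white box, 46 x 71 x 22 mm, origin under its centre.

How it is judged:
By the outcome, as a careful person would: the job done as asked, in the order asked, and still so for the second after the job is handed in, while the arm keeps its last pose, push and grip.
It also fails if it takes over 48 s, if anything falls off the work surface, if the arm or the gripper's body presses on something with over 40 N, if the wrist force passes 120 N, or if a joint passes its speed limit or range.

## Robot

A 7-joint arm with a two-finger parallel gripper is mounted at the origin on a cart in front of the work surface, level with it; the furniture and walls round the work are solid. World frame = base frame: x ahead of the robot, y to its left, z up, the work surface at z = 0. Lengths are in mm, angles in rad, forces in N, time in s.
With the tool pointing down it reaches from about 400 to 850 mm from the base axis. Payload 10.4 kg.
Tool frame: the origin (TCP) lies between the finger pads; the fingertips stand 19 mm ahead of it and the grasp point (between the pads) is the TCP; y points along the fingers, z is the direction in which the jaws open and shut, and the axes are right-handed (so a half turn about y gives the same grasp; the last joint's range is limited). The gripper opens to 87 mm and grips with 3 to 60 N. Pads are 19 mm wide; open, the fingers measure 117 mm over their backs; the gripper's body (75 mm by 190 mm) begins 51 mm behind the grasp point.
Start: joints at [-1.15, 0.332, -0.065, 1.46, 0.022, 1.35, -0.088], TCP at [268.349, 564.481, 241.576] pointing down, gripper open.
Joint ranges: [-2.6, 2.6], [-0.5, 2.12], [-1.47, 1.34], [0.16, 2.42], [-1.27, 4.41], [0.06, 2.06], [-2.6, 2.6]. Speed limits (rad/s): [2.22, 2.22, 2.79, 2.79, 3.14, 3.14, 3.14].

## Interface

Orientations are given as a unit quaternion [w, x, y, z].
In Python, from workcell import manip gives the robot as it stands.
- The arm moves only by the shell command python3 -m crank 'ROWS'. ROWS is JSON, a list of rows, each an object with "gripper": the opening, from 0 (shut) to 1 (fully open); "slide": the shift along the world's x, y, z in mm, a list of three; "yaw": the turn about the world's z in degrees. In form: [{"gripper": gripper, "slide": [dx, dy, dz], "yaw": yaw}, ...]. A call has 1 to 12 rows; each row is the pose to reach, as a shift and turn from the pose measured when the call began; what a row does not reach only later rows make up. A row lasts 1/10 s, in which the tool goes at most 50 mm and 8.59 degrees, less where a joint would pass 70% of its speed; a pose out of reach is approached as far as the arm can. A call with a gripper value outside its range is refused whole. The fingers move at their own pace and stop on an object; the grip force is fixed at half the most. Time passes only in rows, so rows that repeat a pose let the fingers close. It gives the time, the measured TCP pose, the force and the opening at its end, in the units of the state.
- manip.get_state(): the state, without advancing time (a new reading comes with each control period).
- manip.get_image(name): name is "scene" or "top" or "wrist"; returns a dict with "frame" (420x560x3 uint8, blue, green, red), "depth" (420x560 float32, mm along the optical axis (not along the pixel's ray), 0 where there is no reading), "camera_matrix" (3x3 intrinsics, pixels), "position" and "attitude" of the camera in the world; the wrist camera has in their place "T_tool_cam" (4x4, takes a point from camera to tool coordinates, whose origin is the TCP and whose axes are the tool frame's). Camera axes: x right, y up, looking along -z (the intrinsics and any distortion apply to the point x, -y, -z); pixel columns grow to the right and rows downward; lengths in mm; the calibration is good to about 2 mm. A picture is of the moment at which its call begins: read the wrist's pose just before it.
- manip.close_job(): hands the job in, once; it reports no verdict.
The state is a dict: "time_s": time; "joint_pos": joint angles; "dq": joint speeds; "joint_efforts": joint torques, N m; "tool_pos": TCP position; "tcp_rot": TCP orientation; "wrist_force": force on the tool from outside, world axes, zero at the start; "wrist_torque": the same for the moment, N m; "grip_width": finger opening in mm.
Only numpy, scipy, OpenCV 4.12 (cv2) and the standard library are available. Lean on these libraries where they do the work, as an engineer would, in place of code of your own. Each camera call takes 0.05 s, during which the arm holds its last target.

## Working session

There is one attempt and no reset: what is moved stays moved. The work goes in short steps, Python scripts to look and compute and a shell command to move; the robot and the scene stay as the last step left them, time stands still between calls to the robot, and variables do not carry over. Pictures are saved under pics/ and viewed, and the job is handed in when it is done.

```bash
mkdir -p pics; ls; python3 - <<'E'
from workcell import manip
import cv2,pickle
s=manip.get_state();print(s)
for n in("scene","top","wrist"):
    d=manip.get_image(n);cv2.imwrite(f"pics/{n}0.png",d["frame"]);pickle.dump(d,open(f"{n}0.pkl","wb"))
    print(n,d["camera_matrix"],d.get("position"),d.get("attitude"),[k for k in d],d.get("T_tool_cam"))
E
```

```text
pics
{'time_s': 0.0, 'joint_pos': array([-1.14961498,  0.33290008, -0.06471093,  1.46093181,  0.02159896,
        1.34991022, -0.08849738]), 'dq': array([-4.21798093e-04, -5.99987167e-04,  2.59165638e-03, -1.23019170e-03,
       -1.20331583e-04, -7.08103328e-05,  1.94102912e-03]), 'joint_efforts': array([ 8.09880657e-05, -6.23257613e+01,  2.46001157e-02, -3.89907718e+01,
       -6.13487069e-02,  3.99254076e-02,  1.06982552e-04]), 'tool_pos': array([268.1915545 , 564.13360018, 240.74087799]), 'tcp_rot': array([-0.68926732,  0.69027897, -0.15569594,  0.15551298]), 'wrist_force': array([ 0.26623961,  0.35835237, -0.84316243]), 'wrist_torque': array([-0.00724089, -0.04218446, -0.00110856]), 'grip_width': 86.76994521402162}
scene [[394.72825409   0.         276.37111705]
 [  0.         394.72825409 204.8929191 ]
 [  0.           0.           1.        ]] [ -12.24448519 -767.65938201  543.914771  ] [ 0.80793544  0.47738987 -0.1830466  -0.292973  ] ['frame', 'depth', 'camera_matrix', 'position', 'attitude'] None
top [[499.11614965   0.         277.42847024]
 [  0.         499.11614965 202.37954659]
 [  0.           0.           1.        ]] [ 431.34406969 -122.33892325 1323.39986919] [-0.70250589 -0.0494287   0.03406493  0.70914163] ['frame', 'depth', 'camera_matrix', 'position', 'attitude'] None
wrist [[351.06686588   0.         280.8303355 ]
 [  0.         351.06686588 210.16028005]
 [  0.           0.           1.        ]] None None ['frame', 'depth', 'camera_matrix', 'T_tool_cam'] [[ 1.09093491e-03 -9.70564861e-01 -2.40837413e-01 -6.59217232e+01]
 [-3.15479760e-04  2.40837210e-01 -9.70565474e-01 -1.43779950e+02]
 [ 9.99999355e-01  1.13480308e-03 -4.34558499e-05  4.78556371e-01]
 [ 0.00000000e+00  0.00000000e+00  0.00000000e+00  1.00000000e+00]]
```

View pics/scene0.png

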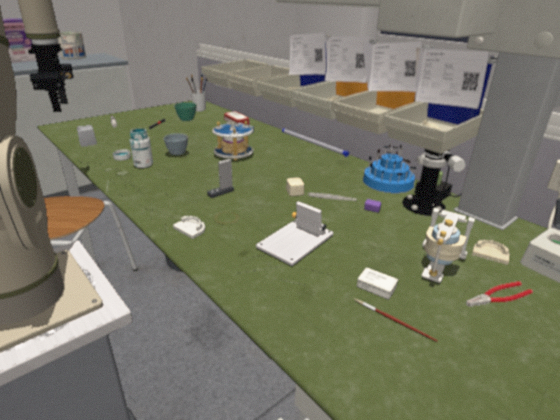

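View pics/top0.png

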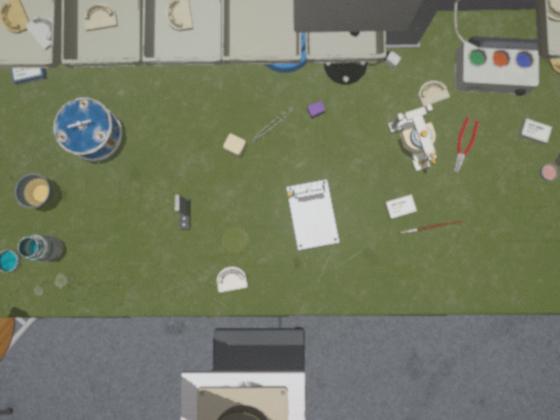

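View pics/wrist0.png

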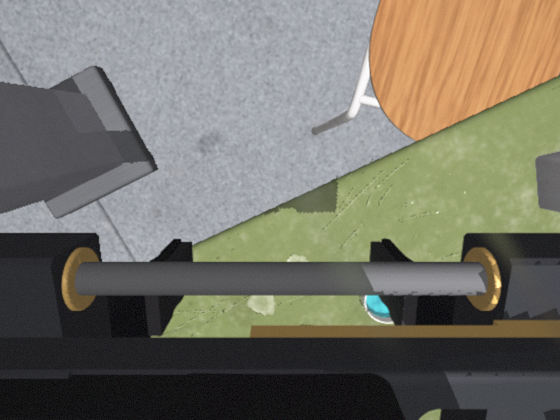

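The scene view shows the square at about (222,180) and the jig at (297,235) with its stop at (309,219). In the top view the square is near (182,211), the jig near (313,215), the cast at (232,279), the plaster block at (234,144) and the box at (401,206).

```bash
cat > h.py <<'E'
import numpy as np,cv2,pickle
from scipy.spatial.transform import Rotation as R
def rot(q): return R.from_quat([q[1],q[2],q[3],q[0]]).as_matrix()
def campose(d,s=None):
    if d.get("position") is not None: return rot(d["attitude"]),np.array(d["position"])
    Rt=rot(s["tcp_rot"]);T=d["T_tool_cam"]
    return Rt@T[:3,:3],Rt@T[:3,3]+s["tool_pos"]
def cloud(d,s=None):
    K=d["camera_matrix"];z=d["depth"].astype(float);v,u=np.mgrid[:420,:560]
    P=np.stack([(u-K[0,2])/K[0,0]*z,-(v-K[1,2])/K[1,1]*z,-z],-1)
    Rc,t=campose(d,s);return P@Rc.T+t
def proj(d,p,s=None):
    K=d["camera_matrix"];Rc,t=campose(d,s);c=(np.atleast_2d(p)-t)@Rc
    return np.stack([c[:,0]/-c[:,2]*K[0,0]+K[0,2],c[:,1]/c[:,2]*K[1,1]+K[1,2]],-1)
def pix(d,u,v,z,s=None):
    K=d["camera_matrix"];Rc,t=campose(d,s)
    r=Rc@np.array([(u-K[0,2])/K[0,0],-(v-K[1,2])/K[1,1],-1]);return t+r*(z-t[2])/r[2]
def crop(fr,x0,y0,w,h,f,name): cv2.imwrite(name,cv2.resize(fr[y0:y0+h,x0:x0+w],None,fx=f,fy=f,interpolation=cv2.INTER_CUBIC))
E
python3 - <<'E'
from h import *
d=pickle.load(open("top0.pkl","rb"));f=d["frame"]
a=cv2.resize(f[185:240,160:205],None,fx=10,fy=10,interpolation=cv2.INTER_CUBIC)[:550]
b=cv2.resize(f[175:255,280:345],None,fx=5.2,fy=6.875,interpolation=cv2.INTER_CUBIC)
cv2.imwrite("pics/topA.png",a);crop(f,280,175,65,80,7,"pics/topB.png")
P=cloud(d)
g=P[100:300,100:420];print("bg z",np.median(g[...,2]))
for n,(x0,y0,x1,y1) in dict(sq=(165,185,200,240),jig=(280,172,345,255),cast=(212,262,252,298),block=(218,130,252,160),box=(382,190,420,222)).items():
    p=P[y0:y1,x0:x1].reshape(-1,3);zt=p[:,2]
    m=zt>np.median(g[...,2])+6
    q=p[m];print(n,m.sum(),q.min(0).round(),q.max(0).round(),np.median(q,0).round())
    if n in("block","box","cast","jig"):print(cv2.minAreaRect(q[:,:2].astype(np.float32)))
    if n=="sq":
        for lo,hi in((6,30),(80,120)):
            r=q[(q[:,2]>lo)&(q[:,2]<hi)];print(len(r),cv2.minAreaRect(r[:,:2].astype(np.float32)),r[:,2].mean())
E
```

```text
bg z 1.1811401655062355
sq 420 [ 431. -122.    7.] [ 635.  205. 1323.] [564. 149.  18.]
244 ((567.9393310546875, 166.08648681640625), (76.51725769042969, 133.922607421875), 89.67618560791016) 14.669744910078116
96 ((578.8853759765625, 153.06443786621094), (10.875639915466309, 38.568668365478516), 89.88028717041016) 97.33434489267063
jig 2675 [ 431. -268.    7.] [ 665. -101. 1323.] [ 553. -185.   13.]
((551.3963012695312, -179.40777587890625), (231.96923828125, 164.2624969482422), 3.818927049636841)
cast 556 [ 349. -122.    7.] [ 431.   76. 1323.] [387.  28.  12.]
((389.7394104003906, -23.58716583251953), (80.68900299072266, 198.54652404785156), 0.7292079925537109)
block 373 [ 431. -122.    7.] [ 784.   51. 1323.] [738.  16.  36.]
((607.430419921875, -39.239524841308594), (388.4366455078125, 71.06200408935547), 21.191682815551758)
box 495 [ 431. -464.    7.] [ 617. -122. 1323.] [ 571. -415.   23.]
((500.89105224609375, -300.2102966308594), (70.84423065185547, 375.3411865234375), 32.043907165527344)
```

```bash
python3 - <<'E'
from h import *
d=pickle.load(open("scene0.pkl","rb"));f=d["frame"]
crop(f,200,150,140,120,5,"pics/sc.png")
E
```

```text
(no output)
```

View pics/topA.png

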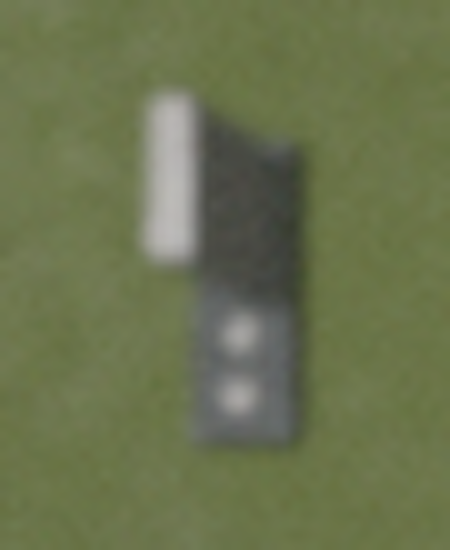

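View pics/topB.png

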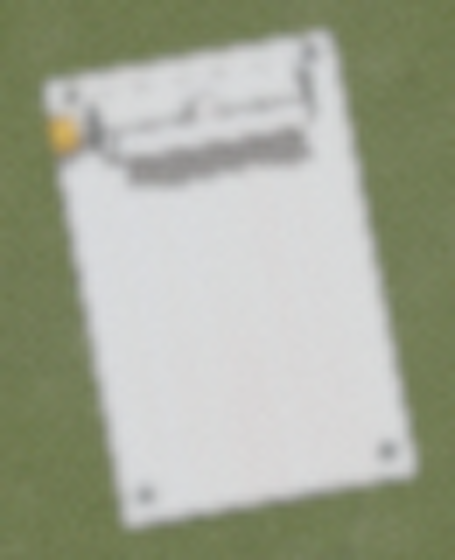

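View pics/sc.png

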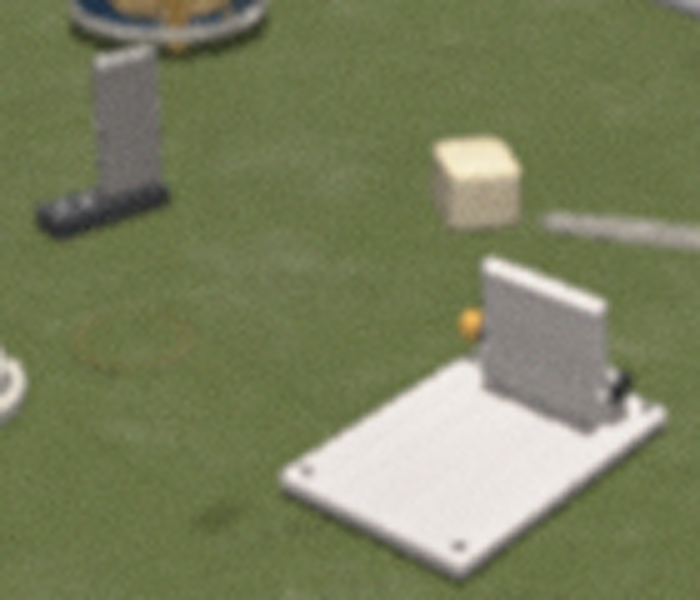

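```bash
python3 - <<'E'
from h import *
d=pickle.load(open("top0.pkl","rb"))
def c(pts,x0,y0,f,z): return np.array([pix(d,x0+(u+.5)/f-.5,y0+(v+.5)/f-.5,z)[:2] for u,v in pts])
def rep(n,q):
    print(n,q.round(1).tolist(),"ctr",q.mean(0).round(1)); 
b=c([(145,90),(195,91),(192,264),(142,263)],160,185,10,100);rep("blade",b)
x=(b[0]+b[1]-b[2]-b[3])/2;print(np.linalg.norm(x),np.degrees(np.arctan2(x[1],x[0])))
ft=c([(192,440),(299,440),(302,150)],160,185,10,14);rep("foot",ft);x=ft[2]-ft[1];print(np.linalg.norm(x),np.degrees(np.arctan2(x[1],x[0])))
j=c([(45,80),(330,30),(418,475),(125,527)],280,175,7,12);rep("jig",j)
x=(j[0]+j[1]-j[2]-j[3])/2;print(np.linalg.norm(x),np.degrees(np.arctan2(x[1],x[0])))
y=(j[0]+j[3]-j[1]-j[2])/2;print(np.linalg.norm(y),np.degrees(np.arctan2(y[1],y[0]))-90)
# depth plate z and worktop z
P=cloud(d);print("plate z",np.median(P[205:240,300:325,2]),"table",np.median(P[205:240,200:270,2]))
E
```

```text
blade [[601.6, 160.5], [601.2, 148.1], [558.0, 148.1], [558.3, 160.6]] ctr [579.8 154.3]
43.21237080198314 -0.0820525956867506
foot [[520.2, 166.4], [519.9, 138.1], [597.0, 138.3]] ctr [545.7 147.6]
77.0526558239465 0.13651250588566782
jig [[630.7, -117.5], [648.7, -225.8], [480.0, -255.3], [461.6, -145.7]] ctr [ 555.2 -186.1]
171.33746508173274 9.68600105315397
110.45036608911502 9.466404603869137
plate z 12.864032418564193 table 0.7667704110958766
```

```bash
python3 - <<'E'
from h import *
from workcell import manip
s=manip.get_state();M=rot(s["tcp_rot"]);print(M.round(3),s["tool_pos"],s["time_s"])
z=M[:,2];print(np.degrees(np.arctan2(z[1],z[0])))
P=cloud(pickle.load(open("top0.pkl","rb")))
m=(P[...,0]>150)&(P[...,0]<800)&(P[...,1]<700)&(P[...,1]>-350)&(P[...,2]>60)&(P[...,2]<700)
q=P[m];H={}
for p in q:
    k=(int(p[0]//50*50),int(p[1]//50*50));H[k]=max(H.get(k,0),round(p[2]))
print(sorted(H.items()))
E
```

```text
[[ 0.903 -0.     0.429]
 [-0.429 -0.001  0.903]
 [ 0.    -1.    -0.001]] [268.24906076 564.21003806 240.95014774] 0.15
64.5713767876245
[((400, 450), 124), ((400, 500), 127), ((450, 450), 130), ((450, 500), 127), ((500, 450), 88), ((500, 500), 96), ((550, -200), 86), ((550, -150), 85), ((550, 100), 105), ((550, 150), 106), ((550, 500), 66), ((550, 550), 65), ((600, -250), 83), ((600, -200), 87), ((600, -150), 68), ((600, 450), 63), ((600, 500), 63), ((600, 550), 69), ((650, 500), 66), ((650, 550), 64), ((700, 300), 112), ((700, 350), 115), ((700, 400), 121), ((700, 450), 117), ((750, 300), 117), ((750, 350), 122), ((750, 400), 122), ((750, 450), 116)]
```

```bash
python3 -m crank '[{"gripper":1,"slide":[30,-40,0],"yaw":5},{"gripper":1,"slide":[60,-80,0],"yaw":10},{"gripper":1,"slide":[90,-119,0],"yaw":15},{"gripper":1,"slide":[120,-158,0],"yaw":20},{"gripper":1,"slide":[150,-198,0],"yaw":25},{"gripper":1,"slide":[180,-237,0],"yaw":25.4},{"gripper":1,"slide":[210,-277,-5],"yaw":25.4},{"gripper":1,"slide":[240,-316,-10],"yaw":25.4},{"gripper":1,"slide":[270,-356,-15],"yaw":25.4},{"gripper":1,"slide":[300,-395,-20],"yaw":25.4},{"gripper":1,"slide":[312,-411,-20],"yaw":25.4},{"gripper":1,"slide":[312,-411,-20],"yaw":25.4}]'; python3 - <<'E'
from h import *
from workcell import manip
s=manip.get_state();print(s["tool_pos"],s["wrist_force"],rot(s["tcp_rot"]).round(3))
d=manip.get_image("wrist");pickle.dump((d,s),open("w1.pkl","wb"));cv2.imwrite("pics/w1.png",d["frame"])
E
```

```text
time_s: 1.35
tool_pos: [581.7, 149.0, 220.4]
tcp_rot: [-0.706, 0.708, -0.002, 0.002]
wrist_force: [-0.6, 0.4, 0.3]
grip_width: 86.9
[581.72991043 149.02360067 220.36421726] [-0.63340196  0.3518007   0.32719381] [[ 1.    -0.     0.006]
 [-0.006 -0.003  1.   ]
 [-0.    -1.    -0.003]]
```

View pics/w1.png

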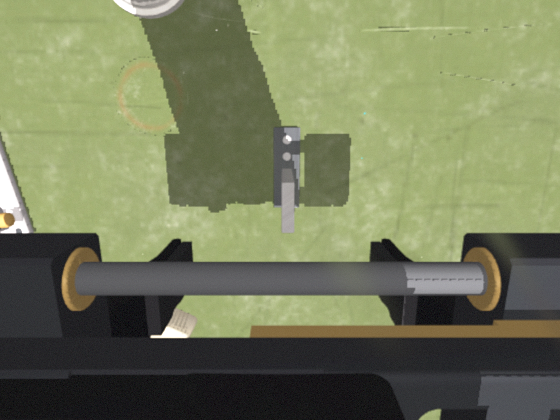

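Square seen below the fingers: foot (273–300, 127–206), blade top (282–294, 170–233).

```bash
python3 - <<'E'
from h import *
d,s=pickle.load(open("w1.pkl","rb"))
crop(d["frame"],250,110,80,140,4.2,"pics/w1c.png")
P=cloud(d,s)
for v in (185,200,215,225): print(v,[P[v,u].round(1).tolist() for u in (283,288,292)])
# blade mask
m=(P[...,2]>85)&(P[...,2]<115)&(abs(P[...,0]-580)<40)&(abs(P[...,1]-150)<30)
q=P[m];print(m.sum(),cv2.minAreaRect(q[:,:2].astype(np.float32)),q[:,2].mean())
for u,v,z in((273,127,14),(300,127,14),(282,170,100),(294.5,170,100),(282,233,100),(294.5,233,100)):print(u,v,pix(d,u,v,z,s).round(1))
E
```

```text
185 [[561.6, 151.1, 101.9], [561.8, 154.9, 100.9], [561.7, 158.0, 101.3]]
200 [[573.6, 151.1, 100.1], [573.6, 154.9, 100.2], [573.6, 158.0, 100.0]]
215 [[585.2, 151.0, 101.2], [585.4, 154.9, 100.5], [585.5, 158.0, 100.2]]
225 [[593.2, 150.9, 101.6], [593.8, 154.9, 99.5], [593.6, 158.0, 100.3]]
687 ((579.7772216796875, 154.23806762695312), (9.554570198059082, 39.97669982910156), 89.61450958251953) 100.21346701206342
273 127 [519.7 142.   14. ]
300 127 [519.9 168.2  14. ]
282 170 [550.4 150.4 100. ]
294.5 170 [550.5 159.9 100. ]
282 233 [600.2 150.1 100. ]
294.5 233 [600.2 160.  100. ]
```

View pics/w1c.png

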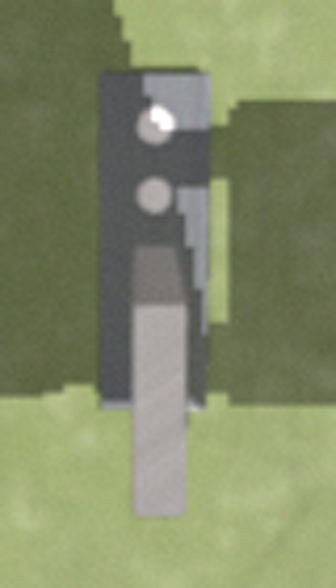

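```bash
python3 -m crank '[{"gripper":1,"slide":[-2,6,-35],"yaw":0.4},{"gripper":1,"slide":[-2,6,-70],"yaw":0.4},{"gripper":1,"slide":[-2,6,-105],"yaw":0.4},{"gripper":1,"slide":[-2,6,-135],"yaw":0.4},{"gripper":1,"slide":[-2,6,-155],"yaw":0.4},{"gripper":1,"slide":[-2,6,-162],"yaw":0.4},{"gripper":1,"slide":[-2,6,-162],"yaw":0.4},{"gripper":1,"slide":[-2,6,-162],"yaw":0.4}]'
python3 - <<'E'
from h import *
from workcell import manip
s=manip.get_state();print(s["tool_pos"],s["wrist_force"],rot(s["tcp_rot"]).round(4))
d=manip.get_image("wrist");pickle.dump((d,s),open("w2.pkl","wb"));cv2.imwrite("pics/w2.png",d["frame"])
E
```

```text
time_s: 2.2
tool_pos: [579.0, 158.7, 59.7]
tcp_rot: [-0.707, 0.707, 0.002, -0.001]
wrist_force: [0.7, -0.8, -0.2]
grip_width: 86.9
[579.03104568 158.70569928  59.70291091] [ 0.72554176 -0.78881179 -0.23714431] [[ 1.0e+00  8.0e-04 -4.5e-03]
 [ 4.5e-03 -8.0e-04  1.0e+00]
 [ 7.0e-04 -1.0e+00 -8.0e-04]]
```

View pics/w2.png

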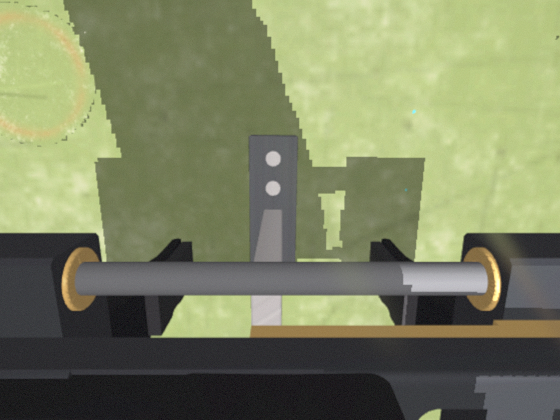

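The blade is between the fingers but about 4 mm off centre to −y (blade at u≈266 against jaw middle ≈281). I'll centre it and close.

```bash
python3 -m crank '[{"gripper":1,"slide":[1,-4,0],"yaw":-0.3},{"gripper":1,"slide":[1,-4,0],"yaw":-0.3},{"gripper":0,"slide":[1,-4,0],"yaw":-0.3},{"gripper":0,"slide":[1,-4,0],"yaw":-0.3},{"gripper":0,"slide":[1,-4,0],"yaw":-0.3},{"gripper":0,"slide":[1,-4,0],"yaw":-0.3},{"gripper":0,"slide":[1,-4,0],"yaw":-0.3},{"gripper":0,"slide":[1,-4,0],"yaw":-0.3},{"gripper":0,"slide":[1,-4,0],"yaw":-0.3},{"gripper":0,"slide":[1,-4,0],"yaw":-0.3},{"gripper":0,"slide":[1,-4,0],"yaw":-0.3},{"gripper":0,"slide":[1,-4,0],"yaw":-0.3}]'
python3 - <<'E'
from h import *
from workcell import manip
s=manip.get_state();print(s["tool_pos"],s["wrist_force"],s["wrist_torque"],rot(s["tcp_rot"]).round(4))
d=manip.get_image("wrist");pickle.dump((d,s),open("w3.pkl","wb"));cv2.imwrite("pics/w3.png",d["frame"])
E
```

```text
time_s: 3.45
tool_pos: [580.3, 154.6, 60.0]
tcp_rot: [-0.707, 0.707, 0.0, 0.001]
wrist_force: [0.5, 0.8, 0.4]
grip_width: 15.4
[580.2792635  154.55570485  59.96445968] [0.46875671 0.78363185 0.39851644] [-0.02668297  0.0116219   0.03352082] [[ 1.0e+00  1.3e-03  1.0e-03]
 [-1.0e-03 -7.0e-04  1.0e+00]
 [ 1.3e-03 -1.0e+00 -7.0e-04]]
```

View pics/w3.png

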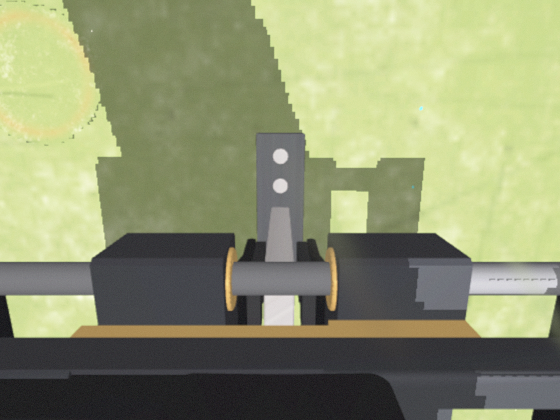

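Foot centred at u≈280; the jaws are 15 mm apart and still closing.

```bash
python3 -m crank '[{"gripper":0,"slide":[0,0,0],"yaw":0},{"gripper":0,"slide":[0,0,0],"yaw":0},{"gripper":0,"slide":[0,0,0],"yaw":0},{"gripper":0,"slide":[0,0,0],"yaw":0},{"gripper":0,"slide":[0,0,0],"yaw":0},{"gripper":0,"slide":[0,0,0],"yaw":0}]'
```

```text
time_s: 4.1
tool_pos: [580.2, 154.5, 59.9]
tcp_rot: [-0.707, 0.707, 0.0, 0.001]
wrist_force: [-0.1, -0.1, -0.6]
grip_width: 9.7
```

```bash
python3 -m crank '[{"gripper":0,"slide":[0,0,15],"yaw":0},{"gripper":0,"slide":[0,0,40],"yaw":0},{"gripper":0,"slide":[0,0,70],"yaw":0},{"gripper":0,"slide":[0,-30,90],"yaw":1},{"gripper":0,"slide":[-4,-65,100],"yaw":2},{"gripper":0,"slide":[-8,-100,100],"yaw":3},{"gripper":0,"slide":[-12,-135,100],"yaw":4},{"gripper":0,"slide":[-16,-170,100],"yaw":5},{"gripper":0,"slide":[-20,-205,100],"yaw":6},{"gripper":0,"slide":[-25,-240,100],"yaw":7},{"gripper":0,"slide":[-28,-270,100],"yaw":8},{"gripper":0,"slide":[-30,-285,100],"yaw":9.6}]'
python3 -m crank '[{"gripper":0,"slide":[0,-20,0],"yaw":0},{"gripper":0,"slide":[0,-40,0],"yaw":0},{"gripper":0,"slide":[0,-50,0],"yaw":0},{"gripper":0,"slide":[0,-50,0],"yaw":0},{"gripper":0,"slide":[0,-50,0],"yaw":0}]'
python3 - <<'E'
from h import *
from workcell import manip
for n in("wrist","scene","top"):
    s=manip.get_state()
    d=manip.get_image(n);pickle.dump((d,s),open(n+"4.pkl","wb"));cv2.imwrite(f"pics/{n}4.png",d["frame"])
print(s["tool_pos"],s["wrist_force"],s["wrist_torque"],rot(s["tcp_rot"]).round(4))
E
```

```text
time_s: 5.3
tool_pos: [549.5, -134.0, 161.1]
tcp_rot: [-0.704, 0.705, 0.058, -0.057]
wrist_force: [0.7, 1.0, -3.0]
grip_width: 10.0
time_s: 5.8
tool_pos: [549.7, -182.9, 161.3]
tcp_rot: [-0.704, 0.705, 0.059, -0.057]
wrist_force: [-0.7, 1.2, -3.0]
grip_width: 10.0
[ 549.84027516 -182.39430808  161.1866976 ] [ 0.1771703  0.4266966 -2.6825147] [0.01778007 0.0107888  0.03982985] [[ 9.863e-01  2.100e-03 -1.648e-01]
 [ 1.648e-01 -7.000e-04  9.863e-01]
 [ 1.900e-03 -1.000e+00 -1.100e-03]]
```

View pics/wrist4.png

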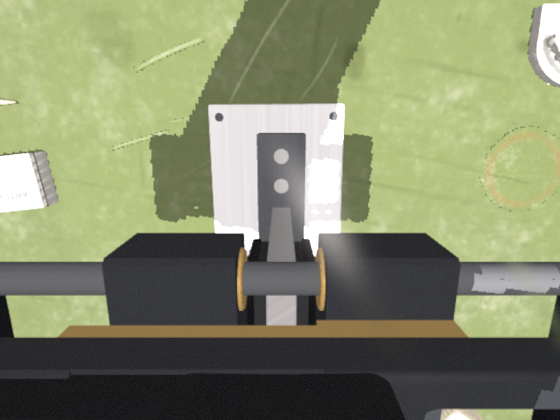

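View pics/scene4.png

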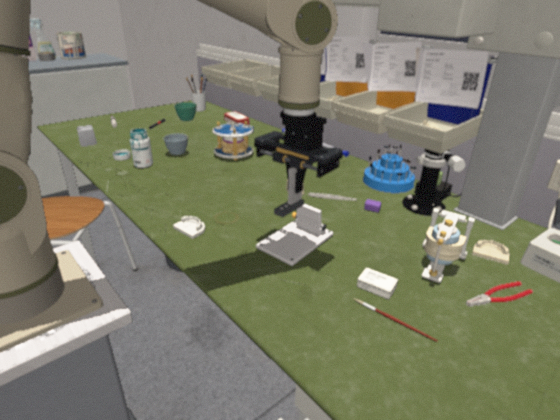

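The wrist view shows the plate with front corners at about (210,105) and (343,104). The foot is over it at (257–305, 133–238).

```bash
python3 - <<'E'
from h import *
d,s=pickle.load(open("wrist4.pkl","rb"))
a=d["frame"][90:245,195:360];cv2.imwrite("pics/w4c.png",cv2.resize(a,None,fx=3.8,fy=3.8,interpolation=cv2.INTER_CUBIC))
E
```

```text
(no output)
```

View pics/w4c.png

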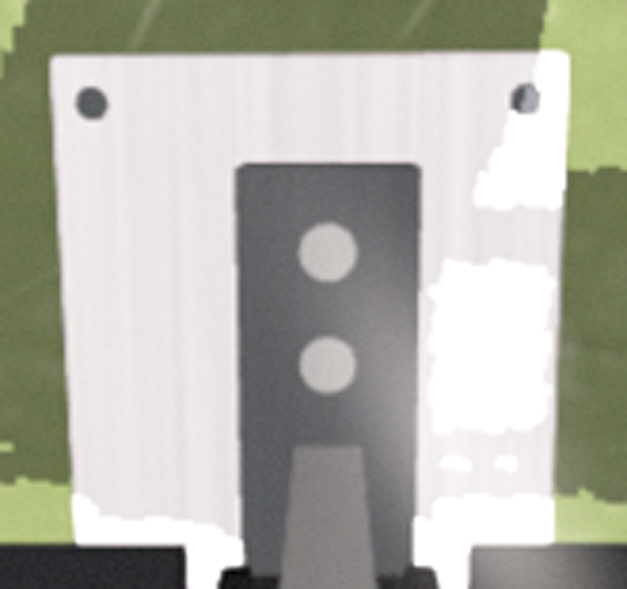

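```bash
python3 - <<'E'
from h import *
d,s=pickle.load(open("wrist4.pkl","rb"))
def c(u,v,z): return pix(d,195+(u+.5)/3.8-.5,90+(v+.5)/3.8-.5,z,s)[:2]
fl,fr,bl,br=[c(u,v,12) for u,v in((50,56),(570,52),(77,545),(553,545))]
print(fl,fr,bl,br)
ang=lambda v:np.degrees(np.arctan2(v[1],v[0]))
print("width",np.linalg.norm(fl-fr),"yaws",ang(fl-fr)-90,ang(bl-fl),ang(br-fr))
a=ang(fl-fr)-90
M=rot(s["tcp_rot"]);ty=ang(M[:2,0]);print("tool yaw",ty)
for a in(ty,9.5):
  x=np.array([np.cos(np.radians(a)),np.sin(np.radians(a))]);n=np.array([-x[1],x[0]])
  ctr=(fl+fr)/2+85*x;print("jig ctr",ctr, "mid sides y off",((bl+br)/2-ctr)@n)
  print("tcp rel jig",(s["tool_pos"][:2]-ctr)@x,(s["tool_pos"][:2]-ctr)@n)
# foot in tool frame: foot top z ~ 100+14
zt=s["tool_pos"][2]-46
q=[c(u,v,zt) for u,v in((235,164),(420,163),(328,252),(327,364),(240,560),(411,560))]
for p in q:
  e=np.r_[p,zt]-s["tool_pos"];print("foot pt tool x,z",(e@M[:,0]).round(1),(e@M[:,2]).round(1))
E
```

```text
[ 480.47773197 -252.95691275] [ 461.89632065 -145.11714494] [ 586.80812557 -234.66415283] [ 568.97053513 -126.57839629]
width 109.42890097982793 yaws -170.22360517306566 9.761439240304279 9.822767526697344
tool yaw 9.41898658482508
jig ctr [ 555.04105501 -185.12653388] mid sides y off 0.7053332350780919
tcp rel jig -4.883019007564005 3.0905140696054842
jig ctr [ 555.02130244 -185.00798235] mid sides y off 0.5522334727325966
tcp rel jig -4.87872926127919 2.977229545967851
foot pt tool x,z -60.5 -12.1
foot pt tool x,z -60.6 13.6
foot pt tool x,z -48.4 0.8
foot pt tool x,z -32.4 0.6
foot pt tool x,z -2.7 -12.4
foot pt tool x,z -2.7 13.1
```

```bash
python3 -m crank '[{"gripper":0,"slide":[0.6,-3.5,-25],"yaw":0.35},{"gripper":0,"slide":[0.6,-3.5,-50],"yaw":0.35},{"gripper":0,"slide":[0.6,-3.5,-70],"yaw":0.35},{"gripper":0,"slide":[0.6,-3.5,-80],"yaw":0.35},{"gripper":0,"slide":[0.6,-3.5,-84],"yaw":0.35},{"gripper":0,"slide":[0.6,-3.5,-84],"yaw":0.35},{"gripper":0,"slide":[0.6,-3.5,-84],"yaw":0.35}]'
python3 - <<'E'
from h import *
from workcell import manip
for n in("wrist","scene"):
    s=manip.get_state()
    d=manip.get_image(n);pickle.dump((d,s),open(n+"5.pkl","wb"));cv2.imwrite(f"pics/{n}5.png",d["frame"])
crop(d["frame"],240,170,100,100,6,"pics/scene5c.png")
print(s["tool_pos"],s["wrist_force"],s["wrist_torque"],rot(s["tcp_rot"]).round(4))
E
```

```text
time_s: 6.65
tool_pos: [551.1, -186.1, 78.2]
tcp_rot: [-0.704, 0.705, 0.062, -0.059]
wrist_force: [0.3, -1.0, -2.4]
grip_width: 9.8
[ 551.08930595 -186.1657876    78.22675015] [ 0.25273907 -0.15912248 -2.42859097] [0.04188302 0.00608201 0.04463167] [[ 0.9853  0.0037 -0.1708]
 [ 0.1708 -0.0011  0.9853]
 [ 0.0034 -1.     -0.0017]]
```

View pics/wrist5.png

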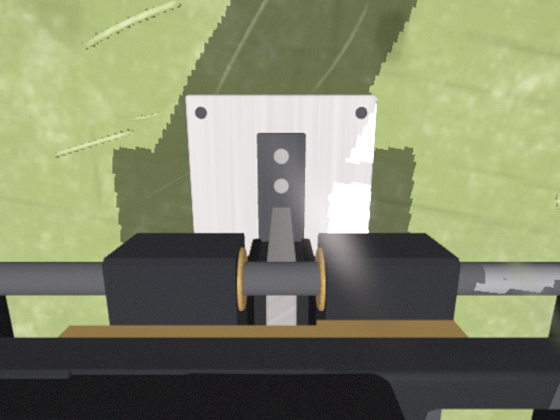

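View pics/scene5c.png

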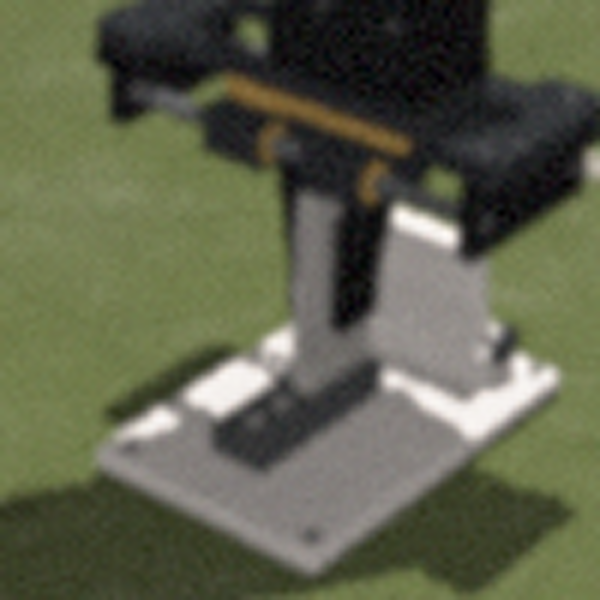

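The foot stands about 6 mm above the plate, centred on it (plate mid u≈281, foot mid ≈281). Next it comes down to a light touch.

```bash
python3 -m crank '[{"gripper":0,"slide":[0,0,-3],"yaw":0},{"gripper":0,"slide":[0,0,-5],"yaw":0},{"gripper":0,"slide":[0,0,-5.5],"yaw":0},{"gripper":0,"slide":[0,0,-5.5],"yaw":0}]'; python3 -m crank '[{"gripper":0,"slide":[0,0,-1],"yaw":0},{"gripper":0,"slide":[0,0,-1],"yaw":0}]'
```

```text
time_s: 7.15
tool_pos: [550.9, -186.2, 72.5]
tcp_rot: [-0.704, 0.705, 0.062, -0.059]
wrist_force: [-0.6, 0.4, -1.9]
grip_width: 9.5
time_s: 7.35
tool_pos: [551.1, -186.2, 71.9]
tcp_rot: [-0.704, 0.705, 0.062, -0.059]
wrist_force: [-0.7, -0.1, 2.8]
grip_width: 9.8
```

```bash
python3 -m crank '[{"gripper":0,"slide":[0,0,0.7],"yaw":0},{"gripper":0,"slide":[4,0.7,0.7],"yaw":0},{"gripper":0,"slide":[8,1.4,0.7],"yaw":0},{"gripper":0,"slide":[12,2.1,0.7],"yaw":0},{"gripper":0,"slide":[16,2.8,0.7],"yaw":0},{"gripper":0,"slide":[20,3.5,0.7],"yaw":0},{"gripper":0,"slide":[23,4,0.7],"yaw":0},{"gripper":0,"slide":[26,4.5,0.7],"yaw":0},{"gripper":0,"slide":[28,4.8,0.7],"yaw":0},{"gripper":0,"slide":[29.5,5.1,0.7],"yaw":0},{"gripper":0,"slide":[29.5,5.1,0.7],"yaw":0}]'
python3 - <<'E'
from h import *
from workcell import manip
s=manip.get_state();print(s["wrist_torque"])
d=manip.get_image("wrist");cv2.imwrite("pics/w6.png",d["frame"]);pickle.dump((d,s),open("w6.pkl","wb"))
d=manip.get_image("scene");crop(d["frame"],240,170,100,100,6,"pics/s6.png")
E
```

```text
time_s: 8.45
tool_pos: [580.6, -181.2, 72.6]
tcp_rot: [-0.704, 0.705, 0.062, -0.059]
wrist_force: [-0.3, 0.4, -2.7]
grip_width: 10.0
[ 0.00988627  0.12626231 -0.02954915]
```

View pics/s6.png

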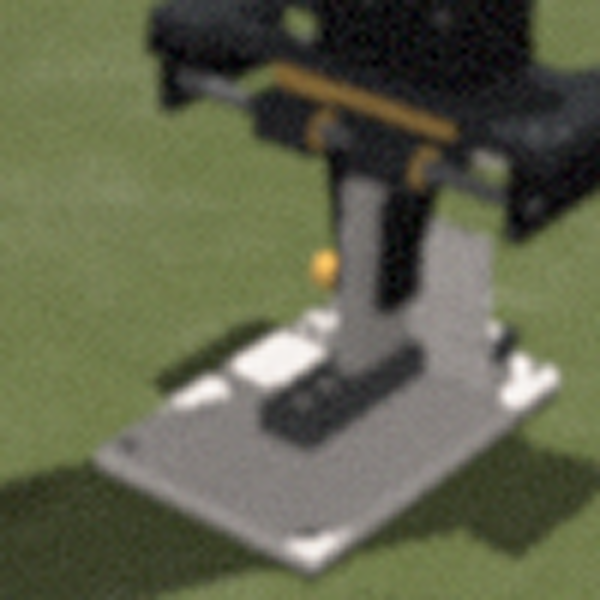

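View pics/w6.png

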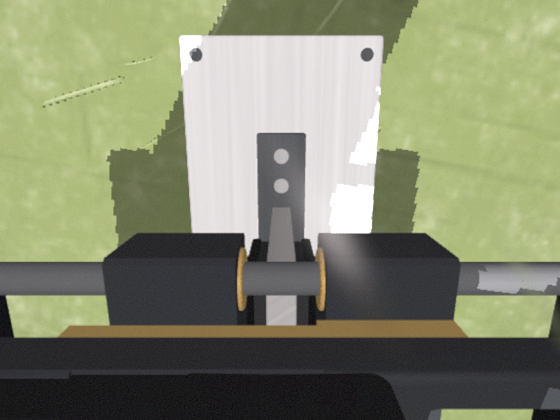

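The square is about 5 mm short of the heel. The blade is at the stop and the foot is still centred (281) on the plate. I'll creep in.

```bash
python3 -m crank '[{"gripper":0,"slide":[1,0.2,0],"yaw":0},{"gripper":0,"slide":[2,0.35,0],"yaw":0},{"gripper":0,"slide":[3,0.5,0],"yaw":0},{"gripper":0,"slide":[3,0.5,0],"yaw":0}]';python3 -m crank '[{"gripper":0,"slide":[1,0.2,0],"yaw":0},{"gripper":0,"slide":[1,0.2,0],"yaw":0}]';python3 -m crank '[{"gripper":0,"slide":[1,0.2,0],"yaw":0},{"gripper":0,"slide":[1,0.2,0],"yaw":0}]'
```

```text
time_s: 8.95
tool_pos: [583.8, -180.7, 72.7]
tcp_rot: [-0.704, 0.705, 0.062, -0.059]
wrist_force: [-1.4, 0.3, -1.8]
grip_width: 10.0
time_s: 9.15
tool_pos: [584.7, -180.6, 72.6]
tcp_rot: [-0.704, 0.705, 0.062, -0.059]
wrist_force: [-1.4, 0.3, -0.5]
grip_width: 9.8
time_s: 9.35
tool_pos: [584.8, -180.6, 72.4]
tcp_rot: [-0.704, 0.705, 0.061, -0.06]
wrist_force: [-5.0, -0.6, 2.2]
grip_width: 9.9
```

```bash
python3 -m crank '[{"gripper":0,"slide":[1.5,0.25,0],"yaw":0},{"gripper":0,"slide":[1.5,0.25,0],"yaw":0},{"gripper":0,"slide":[1.5,0.25,-0.5],"yaw":0},{"gripper":0,"slide":[1.5,0.25,-1],"yaw":0},{"gripper":0,"slide":[1.5,0.25,-1],"yaw":0}]'
python3 - <<'E'
from h import *
from workcell import manip
s=manip.get_state();print(s["wrist_torque"],s["wrist_force"],s["tool_pos"],rot(s["tcp_rot"]).round(4).tolist())
E
```

```text
time_s: 9.85
tool_pos: [585.1, -180.8, 71.9]
tcp_rot: [-0.704, 0.705, 0.06, -0.06]
wrist_force: [-11.0, 1.4, 9.7]
grip_width: 9.9
[ 2.21418914e-01  2.48489633e+00 -5.23469242e-04] [-10.97605174   1.35833512   9.66299166] [ 585.07881482 -180.76877236   71.94865189] [[0.9855, -0.0007, -0.1696], [0.1696, -0.0008, 0.9855], [-0.0008, -1.0, -0.0007]]
```

```bash
python3 - <<'E'
from h import *
from workcell import manip
s=manip.get_state()
d=manip.get_image("wrist");pickle.dump((d,s),open("w7.pkl","wb"))
a=d["frame"][90:245,195:360]
old=pickle.load(open("wrist5.pkl","rb"))[0]["frame"][90:245,195:360]
cv2.imwrite("pics/w7.png",np.hstack([cv2.resize(i,None,fx=2.4,fy=3.4,interpolation=cv2.INTER_CUBIC) for i in(old,a)]))
d2=manip.get_image("scene");crop(d2["frame"],240,170,100,100,6,"pics/s7.png");pickle.dump((d2,s),open("s7.pkl","wb"))
P=cloud(d,s);m=None
d3=manip.get_image("top");pickle.dump((d3,s),open("t7.pkl","wb"));crop(d3["frame"],270,165,90,100,6,"pics/t7.png")
E
```

```text
(no output)
```

View pics/w7.png

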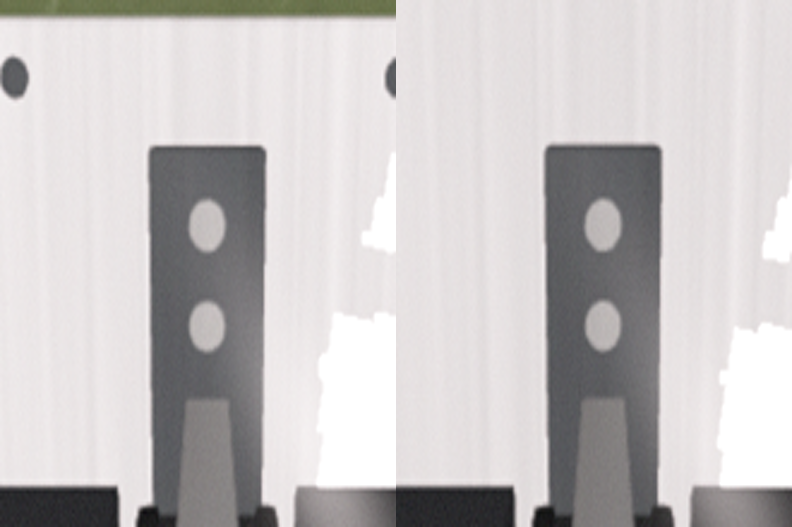

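View pics/s7.png

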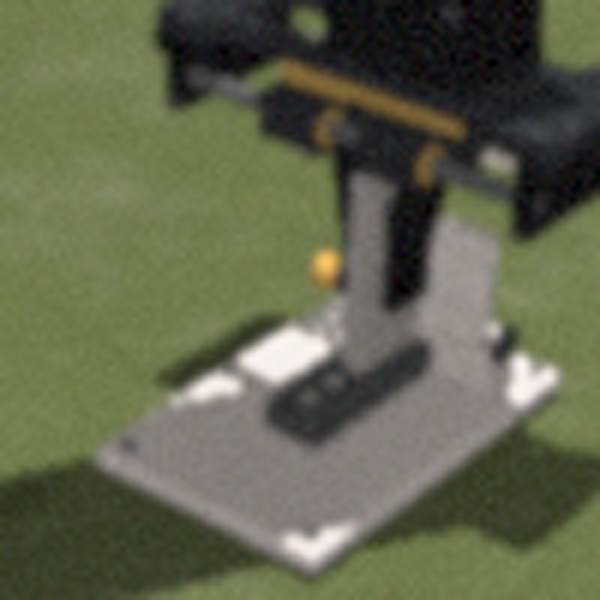

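View pics/t7.png

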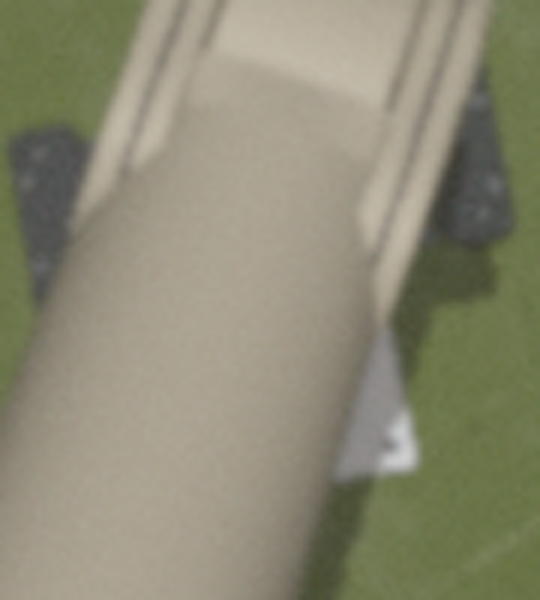

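The square sits in the corner. It still sits straight in the grip to within about 0.5 px, and the stop reads upright. I'll ease the push and increase the down-press so the foot sits flat.

```bash
python3 -m crank '[{"gripper":0,"slide":[0.9,0.15,-0.8],"yaw":0},{"gripper":0,"slide":[0.6,0.1,-1.2],"yaw":0},{"gripper":0,"slide":[0.6,0.1,-1.2],"yaw":0},{"gripper":0,"slide":[0.6,0.1,-1.2],"yaw":0},{"gripper":0,"slide":[0.6,0.1,-1.2],"yaw":0}]'
python3 - <<'E'
from h import *
from workcell import manip
s=manip.get_state();print(s["wrist_torque"],s["wrist_force"],s["tool_pos"],rot(s["tcp_rot"]).round(4).tolist())
d=manip.get_image("wrist");pickle.dump((d,s),open("w8.pkl","wb"))
d2=manip.get_image("scene");pickle.dump((d2,s),open("s8.pkl","wb"))
# foot rear edge subpixel rows & plate in tool frame
for n in("wrist5","w7","w8"):
    f,_=pickle.load(open(n+".pkl","rb"));g=f["frame"].mean(2)[120:145,268:295].mean(1);k=np.interp(150,g[::-1],np.arange(144,119,-1.));print(n,k)
# stop face from scene depth, in jig frame
P=cloud(d2);a=np.radians(9.77);Rz=np.array([[np.cos(a),-np.sin(a),0],[np.sin(a),np.cos(a),0],[0,0,1]])
for n,dd in(("0",pickle.load(open("scene0.pkl","rb"))),("8",d2)):
    Q=(cloud(dd)-[555,-185,0])@Rz
    m=(Q[...,2]>40)&(Q[...,2]<75)&(Q[...,0]>25)&(Q[...,0]<70)&(Q[...,1]>-34)&(Q[...,1]<-14)
    q=Q[m];c=np.polyfit(q[:,2],q[:,0],1);print(n,m.sum(),c, "x at z=30,80:",np.polyval(c,[30,80]))
E
```

```text
time_s: 10.5
tool_pos: [585.1, -180.8, 71.9]
tcp_rot: [-0.705, 0.705, 0.059, -0.061]
wrist_force: [-10.9, 1.3, 14.7]
grip_width: 9.9
[0.4656393  2.43551693 0.04502015] [-10.86501074   1.2859257   14.66700343] [ 585.08063825 -180.7838458    71.92479793] [[0.9856, -0.0017, -0.1692], [0.1692, -0.0002, 0.9856], [-0.0017, -1.0, 0.0001]]
wrist5 132.49051043262997
w7 132.16583166332666
w8 132.4176844783715
0 77 [-0.15577563 55.87718533] x at z=30,80: [51.2039165  43.41513512]
8 108 [-0.28967226 64.24251602] x at z=30,80: [55.5523481  41.06873489]
```

```bash
python3 - <<'E'
from h import *
d2,_=pickle.load(open("s8.pkl","rb"));d0=pickle.load(open("scene0.pkl","rb"))
a=np.radians(9.77);Rz=np.array([[np.cos(a),-np.sin(a),0],[np.sin(a),np.cos(a),0],[0,0,1]])
def jw(p): return Rz@np.array(p)+[555,-185,0]
for th in(0.2,.15,.1,0.05,0,-.05):
    def st(x,y,z): # rotate about (56,31), positive forward
        dx,dz=x-56,z-31;c,s=np.cos(th),np.sin(th);return jw([56+c*dx-s*dz,y,31+s*dx+c*dz])
    print(th,[proj(d0,st(*p))[0].round(2).tolist() for p in((50,-35,80),(50,35,80),(50,-35,31))])
for n,dd in(("0",d0),("8",d2)):
    Q=(cloud(dd)-[555,-185,0])@Rz
    w=Q[209:236,315:321].reshape(-1,3);w=w[(w[:,2]>35)&(w[:,2]<76)&(w[:,0]<75)&(w[:,0]>20)];c=np.polyfit(w[:,2],w[:,0],1);print(n,len(w),c,w[:,1].mean())
    for v in range(208,236,4): print(v,Q[v,318].round(1).tolist(),Q[v,315].round(1).tolist())
crop(np.hstack([d0["frame"][195:245,290:330],d2["frame"][195:245,290:330]]),0,0,80,50,9,"pics/cmp.png")
E
```

```text
0.2 [[317.96, 213.13], [294.72, 203.91], [318.91, 228.58]]
0.15 [[318.54, 212.51], [295.31, 203.32], [318.91, 228.49]]
0.1 [[319.13, 211.92], [295.9, 202.77], [318.91, 228.39]]
0.05 [[319.71, 211.37], [296.5, 202.25], [318.91, 228.3]]
0 [[320.3, 210.86], [297.09, 201.78], [318.92, 228.19]]
-0.05 [[320.88, 210.4], [297.69, 201.35], [318.93, 228.09]]
0 78 [-0.15440629 56.43431307] -30.36333610399152
208 [175.9, 52.1, 3.7] [49.5, -19.7, 82.5]
212 [42.7, -33.4, 79.3] [42.4, -25.1, 76.4]
216 [43.6, -33.7, 68.0] [46.0, -23.6, 63.1]
220 [46.9, -32.5, 54.9] [47.8, -23.3, 50.9]
224 [49.5, -31.7, 42.0] [50.8, -22.2, 37.6]
228 [51.1, -31.6, 29.7] [50.1, -23.5, 26.8]
232 [50.1, -33.1, 19.1] [51.6, -23.4, 14.3]
8 88 [-1.61777086e-02  5.18773015e+01] -28.221169811535365
208 [53.7, -25.5, 82.9] [49.5, -19.7, 82.5]
212 [49.6, -29.0, 74.8] [49.5, -20.5, 71.7]
216 [50.7, -29.2, 63.2] [51.6, -20.0, 59.2]
220 [51.3, -29.7, 51.8] [49.4, -22.2, 49.7]
224 [50.4, -31.2, 41.4] [52.6, -21.0, 36.3]
228 [50.9, -31.8, 29.8] [50.7, -23.1, 26.3]
232 [48.5, -34.2, 20.3] [50.2, -24.3, 15.3]
```

View pics/cmp.png

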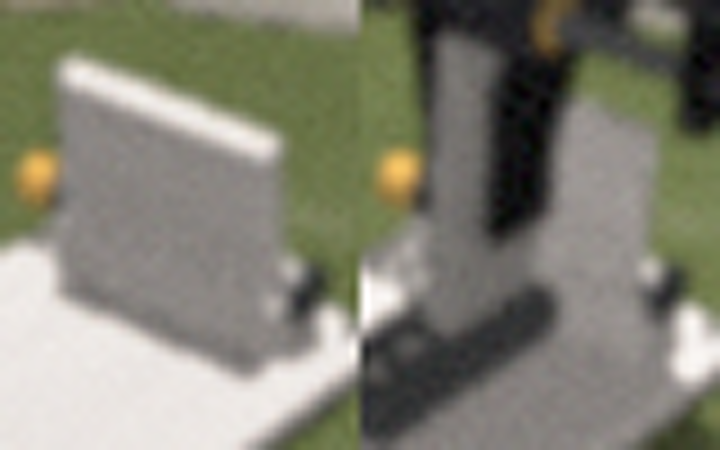

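```bash
python3 -m crank '[{"gripper":0,"slide":[0.3,0.05,-1.5],"yaw":0},{"gripper":0,"slide":[0.3,0.05,-1.5],"yaw":0},{"gripper":0,"slide":[0.3,0.05,-1.5],"yaw":0},{"gripper":0,"slide":[0.3,0.05,-1.5],"yaw":0},{"gripper":0,"slide":[0.3,0.05,-1.5],"yaw":0},{"gripper":0,"slide":[0.3,0.05,-1.5],"yaw":0}]'
cat > chk.py <<'E'
from h import *
from workcell import manip
import sys
s=manip.get_state();print(s["wrist_torque"],s["wrist_force"],s["tool_pos"],rot(s["tcp_rot"]).round(4).tolist())
d=manip.get_image("wrist");d2=manip.get_image("scene");pickle.dump((d,d2,s),open(sys.argv[1]+".pkl","wb"))
g=d["frame"].mean(2)[120:145,268:295].mean(1);print("foot rear row",np.interp(150,g[::-1],np.arange(144,119,-1.)))
a=np.radians(9.77);Rz=np.array([[np.cos(a),-np.sin(a),0],[np.sin(a),np.cos(a),0],[0,0,1]])
Q=(cloud(d2)-[555,-185,0])@Rz
w=Q[209:236,315:321].reshape(-1,3);w=w[(w[:,2]>35)&(w[:,2]<76)&(w[:,0]<75)&(w[:,0]>20)];print(np.polyfit(w[:,2],w[:,0],1))
s=manip.get_state();print(s["time_s"],s["wrist_force"],s["grip_width"])
E
python3 chk.py c9
```

```text
time_s: 11.2
tool_pos: [585.1, -180.8, 71.9]
tcp_rot: [0.705, -0.704, -0.059, 0.061]
wrist_force: [-10.5, 1.7, 16.1]
grip_width: 10.1
[0.54893297 2.38364683 0.07826164] [-10.53185443   1.72947065  16.06056579] [ 585.07580016 -180.81938278   71.89123374] [[0.9856, -0.0022, -0.169], [0.169, 0.0004, 0.9856], [-0.0021, -1.0, 0.0007]]
foot rear row 132.43961708394698
[-1.02016561e-02  5.16982675e+01]
11.3 [-10.55795455   2.26932434  15.11979445] 9.815773654693238
```

```bash
python3 -m crank '[{"gripper":0,"slide":[-0.2,0,-1.7],"yaw":0},{"gripper":0,"slide":[-0.3,0,-1.7],"yaw":0},{"gripper":0,"slide":[-0.3,0,-1.7],"yaw":0},{"gripper":0,"slide":[-0.3,0,-1.7],"yaw":0},{"gripper":0,"slide":[-0.3,0,-1.7],"yaw":0}]'
python3 chk.py c10
```

```text
time_s: 11.8
tool_pos: [585.0, -180.8, 71.9]
tcp_rot: [0.705, -0.704, -0.06, 0.06]
wrist_force: [-8.2, 2.1, 15.6]
grip_width: 9.9
[0.49026282 1.96758761 0.06944327] [-8.22513837  2.128107   15.63079504] [ 585.03692343 -180.80460186   71.8845223 ] [[0.9856, -0.0014, -0.1691], [0.1691, 0.0008, 0.9856], [-0.0012, -1.0, 0.001]]
foot rear row 132.43618859540854
[-6.73420575e-03  5.12610758e+01]
11.9 [-7.89615233  2.16184941 15.58330688] 9.699310772955126
```

```bash
python3 -m crank '[{"gripper":0,"slide":[-0.2,0,-2.2],"yaw":0},{"gripper":0,"slide":[-0.2,0,-2.4],"yaw":0},{"gripper":0,"slide":[-0.2,0,-2.4],"yaw":0},{"gripper":0,"slide":[-0.2,0,-2.4],"yaw":0},{"gripper":0,"slide":[-0.2,0,-2.4],"yaw":0},{"gripper":0,"slide":[-0.2,0,-2.4],"yaw":0},{"gripper":0,"slide":[-0.2,0,-2.4],"yaw":0}]'
python3 chk.py c11; python3 - <<'E'
from h import *
d,d2,s=pickle.load(open("c11.pkl","rb"));cv2.imwrite("pics/f_w.png",d["frame"]);cv2.imwrite("pics/f_s.png",np.hstack([cv2.resize(d2["frame"][170:270,240:340],(420,420),interpolation=cv2.INTER_CUBIC),cv2.resize(d2["frame"][130:310,160:420],(380,420))]))
E
```

```text
time_s: 12.6
tool_pos: [585.1, -180.8, 71.8]
tcp_rot: [0.705, -0.704, -0.06, 0.06]
wrist_force: [-11.4, 2.6, 22.3]
grip_width: 9.9
[0.74799779 2.8221928  0.08944601] [-11.44575437   2.55939087  22.34358847] [ 585.05021824 -180.84749081   71.84269852] [[0.9856, -0.0006, -0.1689], [0.1689, 0.0015, 0.9856], [-0.0003, -1.0, 0.0016]]
foot rear row 132.16181606519208
[-1.33167192e-02  5.18017631e+01]
12.7 [-11.82896518   1.8990327   21.88944466] 9.981482253952409
```

View pics/f_s.png

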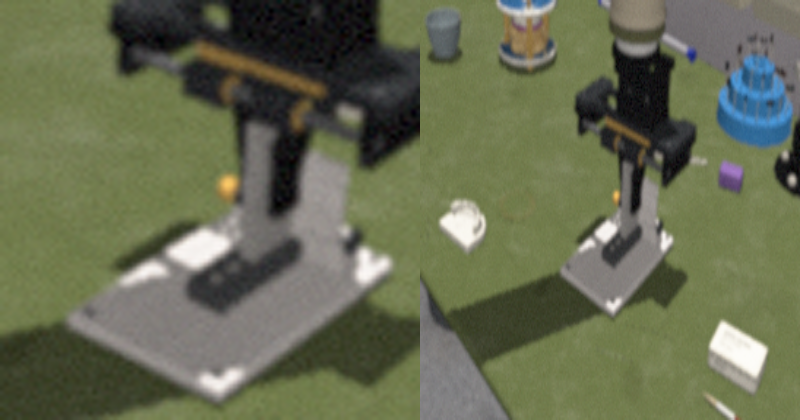

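View pics/f_w.png

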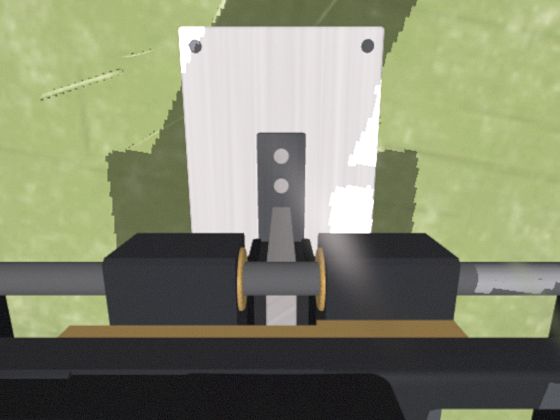

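```bash
python3 - <<'E'
from h import *
d,d2,s=pickle.load(open("c11.pkl","rb"))
g=d["frame"].mean(2)[15:45,230:330].mean(1);print(g.round().astype(int).tolist())
x=rot(s["tcp_rot"])[:2,0]
for r in(27,27.5,28):print(r,(pix(d,281,132.2,26,s)[:2]-pix(d,281,r,12,s)[:2])@x)
E
```

```text
[96, 96, 96, 96, 95, 96, 95, 95, 95, 94, 98, 151, 212, 221, 225, 227, 227, 227, 227, 226, 227, 226, 227, 226, 226, 226, 226, 226, 226, 226]
27 54.016989271698094
27.5 53.77554447336891
28 53.53394855318516
```

The foot's rear edge measures about 54.5 mm from the plate's front edge, and 55 mm means fully home. Handing in while pressed.

```bash
python3 - <<'E'
from workcell import manip
s=manip.get_state();print(s["time_s"],s["wrist_force"],s["grip_width"]);print(manip.close_job())
E
```

```text
12.7 [-11.82896518   1.8990327   21.88944466] 9.981482253952409
the job is handed in; nothing more can be done
None
```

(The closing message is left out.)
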